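# Re-pin the door stay of a bench supply cabinet

## Task

The stiff front door of the grey bench cabinet is held ajar by a flat steel stay on the roof, with one of the stay's two big end holes over the pin. Lift the stay off the pin by its knob, carry it along (the door follows) and drop its small middle hole over the pin until the stay lies fully home on the plate, then let go. Feel for the pin gently, never leaning on it hard, and leave the other things on the bench where they are.

Things in the scene. Friction and masses are not known exactly. Their poses are not given: they have to be found in the camera images.
- cabinet: Grey sheet-metal bench cabinet, 200 (x) by 320 (y) by 140 mm high, fixed to the bench at varying places and yaws. Origin: centre of its underside; z up; its own -x is the front, where the door is. The roof is flat.
- door (a joint): Opening angle of the cabinet's front door (rad): 0 shut, growing as it swings out to the front; starts near 0.45. Its hinge is stiff: the door stays where it is left and follows the stay with a drag of about 2.5 N. To get the middle hole over the pin it ends near 0.62 (pin started in the inner hole) or 0.29 (outer hole).
- stay_pivot (a point): The stay's pivot on the door's top edge, 144 mm above the bench (level of the flat stay's underside). The stay swings sideways and tips up here. It is a flat steel bar 34 mm wide, 5 mm thick, about 0.26 kg. On its centre line it has three round through-holes: 20 mm wide at 150 mm from the pivot, 10.8 mm wide at 190 mm, 20 mm wide at 230 mm.
- stay (a joint): Tip-up angle of the stay from level (rad), growing as the knob end is lifted, at most 0.5. Lying fully home it reads about -0.007 (it hangs a little below level at the knob end). It falls back by its weight. Lying on top of the pin beside the middle hole it reads about 0.062, the knob about 19 mm higher than home; 0.12 clears the pin at any hole.
- hole_middle (a point): Centre of the stay's small middle hole (10.8 mm), at its underside, 190 mm from the pivot. This hole is to go over the pin. The stay narrows to 20 mm width beyond 255 mm and ends at 300 mm.
- knob_mid (a point): Mid-height centre of the round upright black knob near the stay's free end, 24 mm across, 44 mm tall, standing on the stay's top face, 280 mm from the pivot, its centre 27 mm above the stay's underside (168 to 171 mm above the bench when home). Grip it across the stay, from above, low enough to hold most of its height; it turns in the fingers as the stay swings and tips.
- screwdriver: Bystander: screwdriver with yellow handle lying on the bench; origin under its middle.
- tape_roll: Bystander: white roll, 64 mm across, 18 mm high; origin centre of its underside.
- parts_tray: Bystander: wooden tray 260 by 200 by 40 mm; origin centre of its underside.
- paste_jar: Bystander: closed jar, 50 mm across, 60 mm high; origin centre of its underside.
- door_hinge (a point): On the door's upright hinge axis at its right edge (cabinet x -107, y -150 mm). The stay's pivot stands on the door's top edge 260 mm from this axis: in the cabinet's frame at x = -107 - 260 sin(door), y = -150 + 260 cos(door) mm.
- pin_plate: Black plate 30 by 44 by 4 mm on the roof. Origin: its centre, at the roof. On it an eccentric disc carries an upright flat-topped steel pin, 8 mm across, top 16.4 mm above the roof, its axis 4.5 mm from the plate's centre in an unknown direction. At the start the stay's inner (door side) or outer hole is centred over this plate; a like plate without pin is under the other. 25 N bends the pin.

How it is judged:
By the outcome, as a careful person would: the job done as asked, in the order asked, and still so for the second after the job is handed in, with the robot touching nothing.
It also fails if it takes over 72 s, if anything falls off the work surface, if the arm or the gripper's body presses on something with over 40 N, if the wrist force passes 120 N, or if a joint passes its speed limit or range.

## Robot

A 6-joint arm with a two-finger parallel gripper is mounted at the origin on the work surface. World frame = base frame: x ahead of the robot, y to its left, z up, the work surface at z = 0. Lengths are in mm, angles in degrees, forces in N, time in s.
With the tool pointing down it reaches from about 350 to 850 mm from the base axis. Payload 8.1 kg.
Tool frame: the origin (TCP) lies midway between the tips of the shut fingers; the grasp point (between the pads) lies 19 mm behind it; z points along the fingers, y is the direction in which the jaws open and shut (so a half turn about z gives the same grasp; the last joint's range is limited). The gripper opens to 85 mm and grips with 20 to 120 N. Pads are 22 mm wide; open, the fingers measure 114 mm over their backs; the gripper's body (76 mm by 85 mm) begins 54 mm behind the grasp point. The pads swing forward as they close: fully open they stand 13 mm farther back than shut.
Start: joints at [66.956, 7.471, 85.268, -0, 87.261, -4.893], TCP at [186.895, 570.154, 198.792] pointing down, gripper open.
Joint ranges: [-169.43, 169.43], [-51.17, 129.36], [1.28, 143.12], [-76.62, 256.62], [0, 156.53], [-152.29, 152.29]. Speed limits (degrees/s): [136.94, 136.94, 159.86, 180, 180, 180].

## Interface

Orientations are given as [roll, pitch, yaw] about the fixed x, y, z axes, in that order (R = Rz(yaw) Ry(pitch) Rx(roll)).
In Python, from bench import r gives the robot as it stands.
- The arm moves only by the shell command python3 -m jog 'ROWS' [FORCE]. ROWS is JSON, a list of rows, each a list of 5 numbers: the shift along the tool's x, y, z in m, then the turn about the tool's z in rad, then the opening, from 0 (shut) to 1 (fully open). A call has 1 to 20 rows; each row is the pose to reach, as a shift and turn from the pose measured when the call began, along the tool's axes at that moment; what a row does not reach only later rows make up. A row lasts 1/10 s, in which the tool goes at most 50 mm and 8.59 degrees, less where a joint would pass 70% of its speed; a pose out of reach is approached as far as the arm can. A call with a gripper value outside its range is refused whole. The fingers move at their own pace and stop on an object; FORCE is the grip in N (left out, the last holds). Time passes only in rows, so rows that repeat a pose let the fingers close. It gives the time, the measured TCP pose, the force and the opening at its end, in the units of the state.
- r.sense(): the state, without advancing time (a new reading comes with each control period).
- r.snapshot(name): name is "scene" or "top" or "wrist"; returns a dict with "pixels" (384x512x3 uint8, red, green, blue), "K" (3x3 intrinsics, pixels), "R" (3x3) and "t" (3): a world point X has camera coordinates R X + t. Camera axes: x right, y down, z forward; pixel columns grow to the right and rows downward; lengths in mm; the calibration is good to about 2 mm. A picture is of the moment at which its call begins. There is no depth.
- r.hand_in(): hands the job in, once; it reports no verdict.
The state is a dict: "time": time; "joint_pos": joint angles; "qd": joint speeds; "joint_efforts": joint torques, N m; "tool_pos": TCP position; "tcp_rot": TCP orientation; "ft_force": force on the tool from outside, world axes, zero at the start; "wrist_torque": the same for the moment, N m; "finger_gap": finger opening in mm.
Only numpy, scipy, OpenCV 4.12 (cv2) and the standard library are available. Lean on these libraries where they do the work, as an engineer would, in place of code of your own. Each camera call takes 0.05 s, during which the arm holds its last target.

## Working session

There is one attempt and no reset: what is moved stays moved. The work goes in short steps, Python scripts to look and compute and a shell command to move; the robot and the scene stay as the last step left them, time stands still between calls to the robot, and variables do not carry over. Pictures are saved under pics/ and viewed, and the job is handed in when it is done.

```bash
ls; mkdir -p pics
python3 - <<'E'
from bench import r
import cv2
print(r.sense())
for n in ("scene","top","wrist"):
    s=r.snapshot(n); cv2.imwrite(f"pics/{n}0.png",s["pixels"][:,:,::-1])
    print(n,s["K"],s["R"],s["t"])
E
```

```text
pics
{'time': 0.0, 'joint_pos': array([ 6.69562279e+01,  7.51363045e+00,  8.53285697e+01,  1.91458954e-04,
        8.72613229e+01, -4.89457948e+00]), 'qd': array([-0.04957892, -0.01799664, -0.0175567 ,  0.11052415, -0.03868273,
        0.04880014]), 'joint_efforts': array([-1.37484194e-04, -5.69374180e+01, -5.00574124e+01, -4.72702743e-05,
        1.44221078e-02, -1.61290825e-05]), 'tool_pos': array([186.65315352, 569.59934671, 197.76668551]), 'tcp_rot': array([-1.79896871e+02, -9.02338103e-03,  1.61850790e+02]), 'ft_force': array([-0.70857223,  0.66919028, -0.18769939]), 'wrist_torque': array([ 0.0024387 , -0.03695821,  0.01320323]), 'finger_gap': 85.52786652678272}
scene [[404.08328319   0.         255.16550878]
 [  0.         404.08328319 192.25299071]
 [  0.           0.           1.        ]] [[ 0.88684467  0.46164339 -0.01979684]
 [ 0.26986561 -0.55225401 -0.78878898]
 [-0.3750721   0.69419082 -0.6143452 ]] [-443.33262595  -86.18394904 1639.5427621 ]
top [[352.33902818   0.         254.67341492]
 [  0.         352.33902818 190.76584499]
 [  0.           0.           1.        ]] [[ 0.01351667 -0.99966292  0.02216627]
 [-0.99779    -0.01492705 -0.0647479 ]
 [ 0.06505695 -0.02124211 -0.99765543]] [ -74.15526999  536.13426569 1010.54176277]
wrist [[299.96099392   0.         252.85639053]
 [  0.         299.96099392 190.04813036]
 [  0.           0.           1.        ]] [[ 0.31162665  0.95020169 -0.0023643 ]
 [ 0.90065868 -0.2945838   0.31942814]
 [ 0.30282467 -0.10167175 -0.94760755]] [-598.53845686  -42.20581044  382.29104091]
```

View pics/scene0.png

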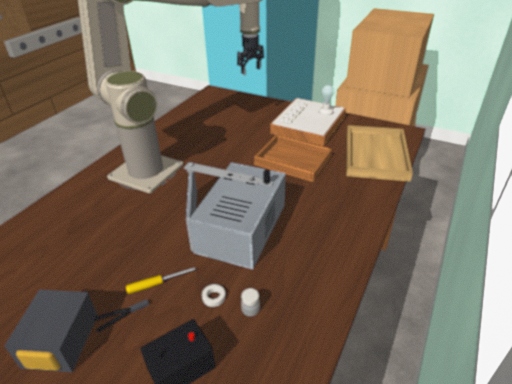

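View pics/top0.png

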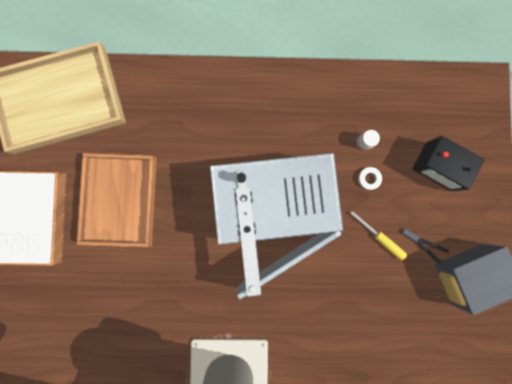

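View pics/wrist0.png

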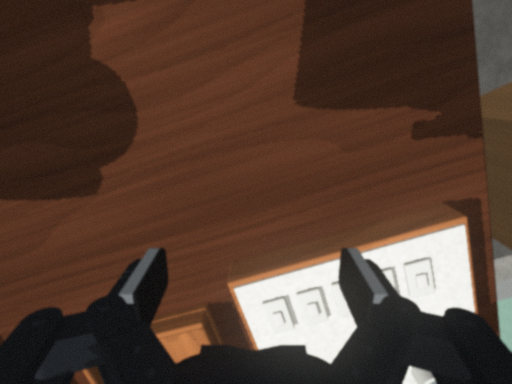

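```bash
cat > h.py <<'E'
from bench import r
import numpy as np, cv2
def ray(s,u,v,z):
    d=s["R"].T@np.linalg.solve(s["K"],[u,v,1.]); c=-s["R"].T@s["t"]
    return c+d*(z-c[2])/d[2]
def proj(s,X):
    p=s["K"]@(s["R"]@np.asarray(X,float)+s["t"]); return p[:2]/p[2]
def crop(s,u0,u1,v0,v1,k,name):
    im=s["pixels"][v0:v1,u0:u1,::-1]
    cv2.imwrite(name,cv2.resize(im,None,fx=k,fy=k,interpolation=cv2.INTER_CUBIC))
E
python3 - <<'E'
from h import *
s=r.snapshot("top"); crop(s,200,350,150,305,4,"pics/topz.png")
E
```

```text
(no output)
```

View pics/topz.png

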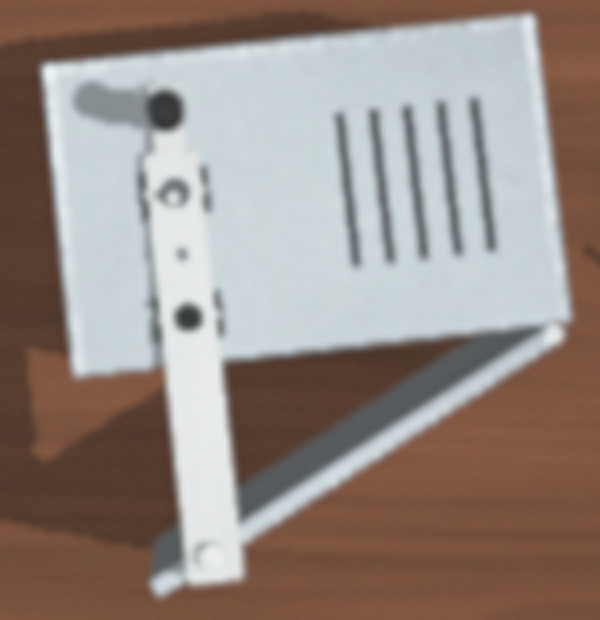

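Run:
```python
from h import *
from scipy.optimize import least_squares
s=r.snapshot("top")
q=lambda a,b:(200+(a+.5)/4-.5,150+(b+.5)/4-.5)
C=np.array([ray(s,*q(*p),140)[:2] for p in [(42,65),(533,15),(572,320),(75,375)]])
M=np.array([(100,160),(100,-160),(-100,-160),(-100,160)],float)
def T(x,m):
    c,n=np.cos(x[2]),np.sin(x[2]); return m@np.array([[c,n],[-n,c]])+x[:2]
f=least_squares(lambda x:(T(x,M)-C).ravel(),[500,0,0.]).x
print(f,np.degrees(f[2]),T(f,M)-C)
piv=ray(s,*q(210,556),150); kn=ray(s,*q(165,110),193); ho=ray(s,*q(173,193),149); hi=ray(s,*q(188,317),149);hm=ray(s,*q(182,254),149); pin=ray(s,*q(174,197),156.4)
print("piv",piv,"kn",kn,"ho",ho,"hi",hi,"hm",hm,"pin",pin)
d=kn-piv; print(np.hypot(*d[:2]),np.degrees(np.arctan2(d[1],d[0])))
for a in (.45,.29):
    print(a,T(f,np.array([[-107-260*np.sin(a),-150+260*np.cos(a)]])))
```

```text
[ 5.11970004e+02 -1.19786914e+02  1.21925323e-01] 6.98580640445763 [[-4.65759202e-04 -6.14571045e-01]
 [ 8.84735185e-01 -1.69098548e-01]
 [-3.67675662e-01  4.99246939e-01]
 [-5.16593771e-01  2.84422661e-01]]
piv [283.36982672 -60.65118686 150.        ] kn [558.40166173 -28.85792709 193.        ] ho [510.04667124 -33.97325224 149.        ] hi [431.74471732 -44.68049724 149.        ] hm [471.43446606 -40.28218245 149.        ] pin [507.20394176 -34.7310182  156.4       ]
276.863362752003 6.5940364306279164
0.45 [[283.28234313 -63.06335384]]
0.29 [[319.91052875 -43.43563604]]
```

```bash
python3 -m jog '[[-0.02,-0.015,-0.03,0,1],[-0.05,-0.04,-0.06,-0.03,1],[-0.08,-0.07,-0.09,-0.06,1],[-0.11,-0.095,-0.102,-0.09,1],[-0.14,-0.12,-0.102,-0.12,1],[-0.17,-0.14,-0.102,-0.15,1],[-0.20,-0.17,-0.102,-0.18,1],[-0.23,-0.195,-0.102,-0.21,1],[-0.26,-0.22,-0.102,-0.24,1],[-0.29,-0.245,-0.102,-0.27,1],[-0.32,-0.27,-0.102,-0.30,1],[-0.35,-0.295,-0.102,-0.33,1],[-0.38,-0.32,-0.102,-0.36,1],[-0.41,-0.345,-0.102,-0.39,1],[-0.44,-0.37,-0.102,-0.42,1],[-0.47,-0.395,-0.102,-0.436,1],[-0.50,-0.42,-0.102,-0.436,1],[-0.525,-0.44,-0.102,-0.436,1],[-0.541,-0.452,-0.102,-0.436,1],[-0.541,-0.452,-0.102,-0.436,1]]' 30
python3 - <<'E'
from h import *
s=r.snapshot("wrist"); cv2.imwrite("pics/w1.png",s["pixels"][:,:,::-1])
print(-s["R"].T@s["t"],s["R"][2])
E
```

```text
time: 2.25
tool_pos: [560.7, -30.3, 299.8]
tcp_rot: [-179.9, -0.1, -173.3]
ft_force: [-0.1, -0.4, -0.8]
finger_gap: 85.5
[479.39722703 -39.94894092 476.38261494] [ 0.31573603  0.03485134 -0.9482068 ]
```

View pics/w1.png

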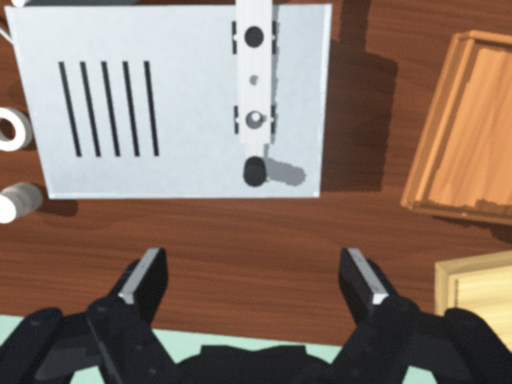

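Run:
```python
from h import *
s=r.snapshot("wrist"); crop(s,220,300,15,195,4,"pics/w1z.png")
```

```text
(no output)
```

View pics/w1z.png

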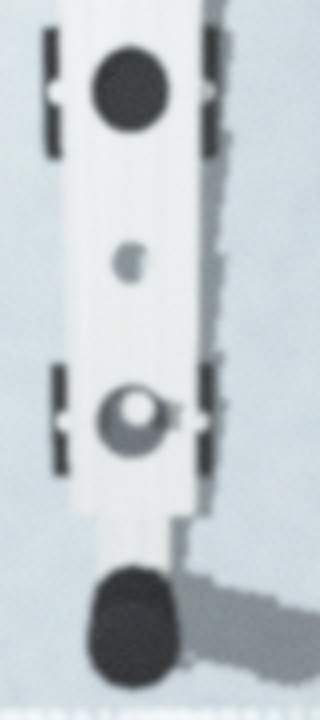

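Run:
```python
from h import *
s=r.snapshot("wrist")
q=lambda a,b:(220+(a+.5)/4-.5,15+(b+.5)/4-.5)
for n,a,b,z in [("pin",138,407,156.4),("ho",132.5,420,149),("hm",129.5,263,149),("hi",130,89,149),("kntop",134,641,193),("plate o",132.5,422,144),("plate i",131.5,92,144)]:
    print(n,ray(s,*q(a,b),z)[:2].round(1))
```

```text
pin [504.8 -33.9]
ho [509.  -34.9]
hm [469.9 -40.3]
hi [430.  -44.9]
kntop [557.5 -28.7]
plate o [510.  -34.8]
plate i [429.9 -44.5]
```

```bash
python3 -m jog '[[0.002,0.002,0.03,0,1],[0.002,0.002,0.06,0,1],[0.002,0.002,0.09,0,1],[0.002,0.002,0.12,0,1],[0.002,0.002,0.14,0,1],[0.002,0.002,0.147,0,1],[0.002,0.002,0.147,0,1],[0.002,0.002,0.147,0,0.6],[0.002,0.002,0.147,0,0.4],[0.002,0.002,0.147,0,0.35],[0.002,0.002,0.147,0,0.35]]' 30
python3 - <<'E'
from h import *
print(r.sense()["ft_force"])
s=r.snapshot("wrist"); cv2.imwrite("pics/w2.png",s["pixels"][:,:,::-1])
E
```

```text
time: 3.5
tool_pos: [557.9, -25.9, 154.4]
tcp_rot: [-180.0, 0.0, -173.2]
ft_force: [-0.7, -0.9, -0.3]
finger_gap: 30.3
[-0.67461955 -0.93910061 -0.33250826]
```

View pics/w2.png

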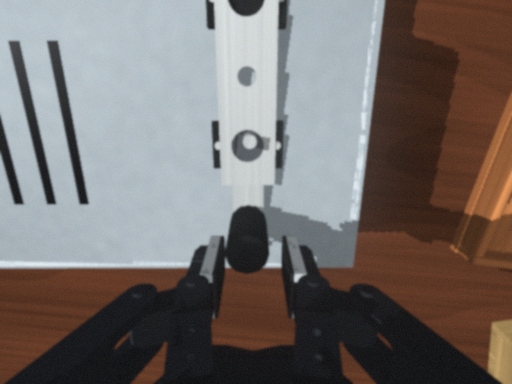

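Run:
```python
from h import *
s=r.snapshot("wrist"); crop(s,190,305,0,135+150,2,"pics/a.png"); crop(s,200,300,60,210,4,"pics/w2z.png")
```

```text
(no output)
```

View pics/w2z.png

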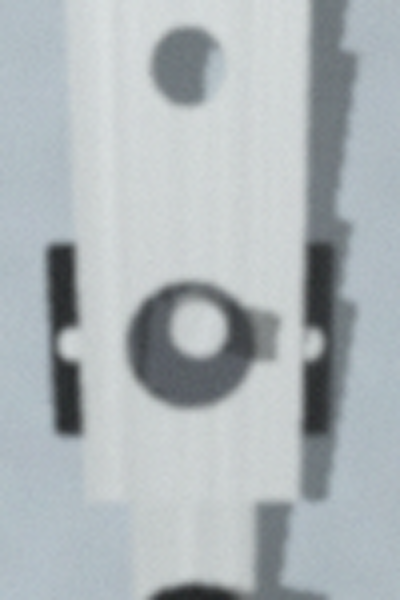

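```bash
python3 -m jog '[[0,-0.002,0,0,0.35],[0,-0.002,0,0,0.2],[0,-0.002,0,0,0.1],[0,-0.002,0,0,0.1],[0,-0.002,0,0,0.1]]' 30
python3 - <<'E'
from h import *
for i in range(3): x=r.sense(); print(x["tool_pos"],x["ft_force"])
E
```

```text
time: 4.1
tool_pos: [557.9, -27.9, 154.0]
tcp_rot: [-180.0, -0.0, -173.2]
ft_force: [-0.2, 0.1, 1.1]
finger_gap: 8.8
[557.93291764 -27.92222278 153.98096648] [-0.23986548  0.08413479  1.13452715]
[557.93291764 -27.92222278 153.98096648] [-0.23986548  0.08413479  1.13452715]
[557.93291764 -27.92222278 153.98096648] [-0.23986548  0.08413479  1.13452715]
```

Run:
```python
from h import *
s=r.snapshot("wrist"); cv2.imwrite("pics/w3.png",s["pixels"][:,:,::-1])
s=r.snapshot("scene"); crop(s,180,320,130,240,5,"pics/s3.png")
```

```text
(no output)
```

View pics/w3.png

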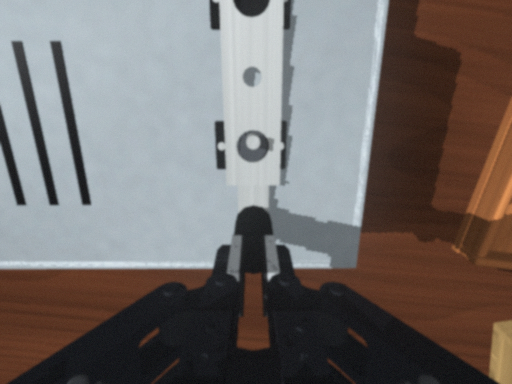

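View pics/s3.png

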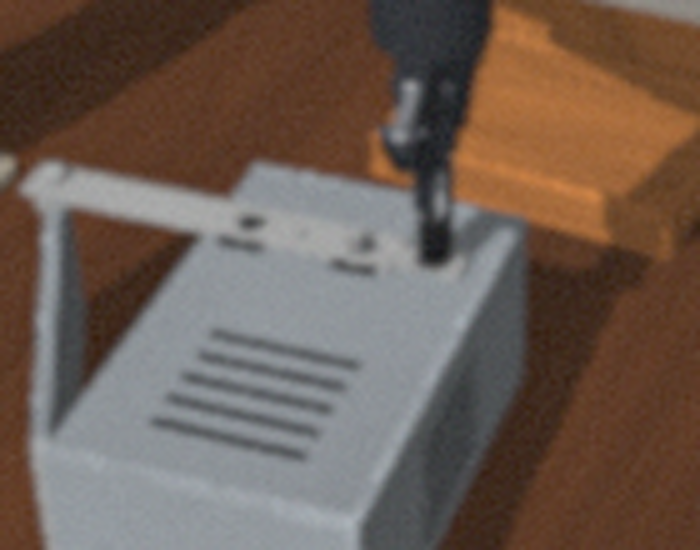

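Run:
```python
from h import *
x=r.sense(); print(x["finger_gap"],x["tool_pos"])
s=r.snapshot("wrist"); crop(s,190,310,170,310,4,"pics/w4.png")
R=cv2.Rodrigues
tp=x["tool_pos"]
for dz in (0,19,40): print(proj(s,tp+[0,0,dz]))
k=np.array([558.6,-28.6])
for z in (149,193): print("kn",proj(s,[*k,z]))
```

```text
8.5599579583621 [557.91155445 -27.90750385 153.97064963]
[253.55805827 223.37087241]
[253.58096118 237.15387207]
[253.6124438  256.10014899]
kn [252.38868575 221.01023307]
kn [252.1368422  256.12839664]
```

View pics/w4.png

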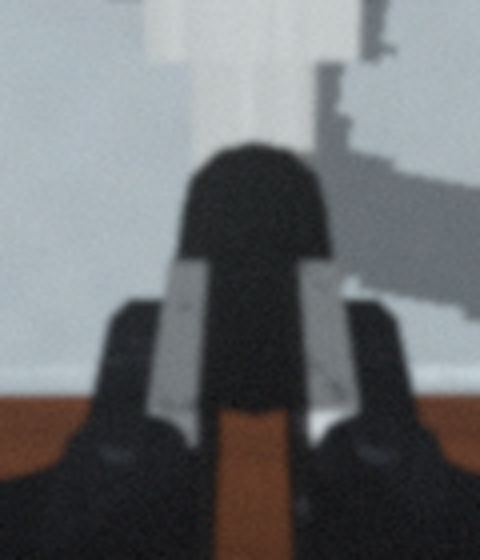

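Run:
```python
from h import *
x=r.sense(); tp=x["tool_pos"]
s=r.snapshot("wrist")
yaw=np.radians(x["tcp_rot"][2]); ex=np.array([np.cos(yaw),np.sin(yaw),0]); ey=np.array([np.sin(yaw),-np.cos(yaw),0])
for dx in (11,-11):
  for h in (0,10,20,30,40):
    print(dx,h,[proj(s,tp+dx*ex+g*ey+[0,0,h]).round(0) for g in (-12,-4.3,4.3,12)])
for z in (149,193):
  for a in (0,90,180,270): print(z,a,proj(s,[558.6+12*np.cos(np.radians(a)),-28.6+12*np.sin(np.radians(a)),z]).round(1))
```

```text
11 0 [array([235., 207.]), array([247., 208.]), array([260., 208.]), array([273., 208.])]
11 10 [array([234., 214.]), array([246., 214.]), array([261., 214.]), array([274., 214.])]
11 20 [array([233., 221.]), array([246., 221.]), array([261., 221.]), array([275., 221.])]
11 30 [array([231., 228.]), array([246., 228.]), array([262., 228.]), array([276., 228.])]
11 40 [array([230., 237.]), array([245., 237.]), array([262., 237.]), array([277., 237.])]
-11 0 [array([235., 239.]), array([247., 239.]), array([260., 239.]), array([272., 239.])]
-11 10 [array([234., 246.]), array([247., 246.]), array([260., 246.]), array([273., 246.])]
-11 20 [array([233., 255.]), array([246., 255.]), array([261., 255.]), array([274., 255.])]
-11 30 [array([232., 264.]), array([246., 264.]), array([261., 264.]), array([275., 264.])]
-11 40 [array([231., 274.]), array([246., 274.]), array([262., 274.]), array([276., 274.])]
149 0 [250.3 237.2]
149 90 [270.4 223. ]
149 180 [254.6 204.2]
149 270 [234.3 219. ]
193 0 [249.5 275.7]
193 90 [274.9 258.5]
193 180 [254.9 235.6]
193 270 [229.3 253.7]
```

```bash
python3 -m jog '[[0,0,0,0,0],[0,0,0,0,0],[0,0,0,0,0]]' 30
python3 - <<'E'
from h import *
s=r.snapshot("wrist"); crop(s,190,310,170,310,4,"pics/w5.png")
E
```

```text
time: 4.6
tool_pos: [557.9, -27.9, 154.0]
tcp_rot: [-180.0, -0.0, -173.2]
ft_force: [-0.2, 0.2, 0.4]
finger_gap: -0.3
```

View pics/w5.png

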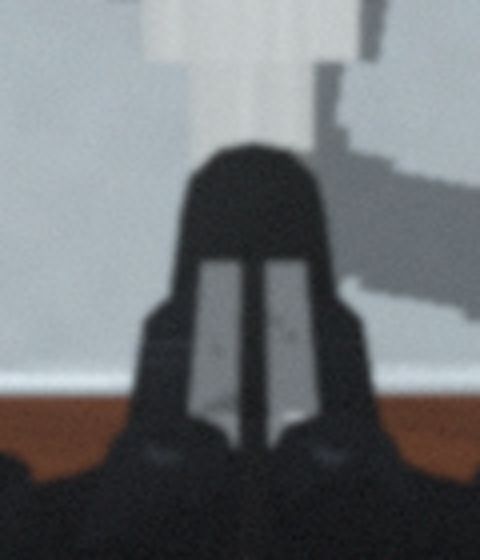

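Run:
```python
from h import *
x=r.sense(); tp=x["tool_pos"]
s=r.snapshot("scene"); 
im=cv2.resize(s["pixels"][100:200,220:320,::-1],None,fx=6,fy=6,interpolation=cv2.INTER_CUBIC)
for h,c in ((0,(0,0,255)),(40,(0,255,0))):
    p=proj(s,tp+[0,0,h]); print(p); cv2.circle(im,tuple(int(v) for v in (p-[220,100])*6+2.5),3,c,-1)
for z in (149,193):
    p=proj(s,[558.6,-28.6,z]); print(p); cv2.circle(im,tuple(int(v) for v in (p-[220,100])*6+2.5),3,(255,255,0),-1)
cv2.imwrite("pics/s5.png",im)
print(x["joint_pos"])
```

```text
[266.06746923 179.46131506]
[266.02715269 169.34832588]
[266.16857773 180.86195746]
[266.12633942 169.76544068]
[-8.10011898e+00  2.52145958e+00  9.52203692e+01 -2.77711119e-02
  8.22639582e+01 -1.04928377e+02]
```

View pics/s5.png

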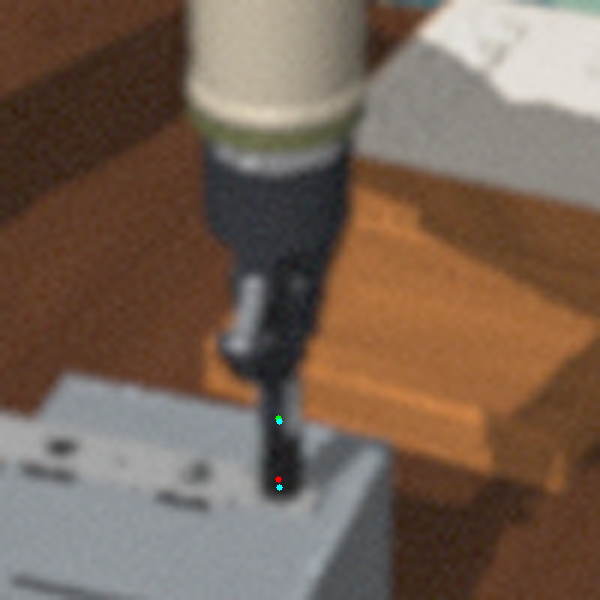

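```bash
python3 -m jog '[[0,0,-0.03,0,0],[0,0,-0.06,0,0],[0,0,-0.08,0,0],[0,0,-0.08,0,0]]' 30
python3 - <<'E'
from h import *
x=r.sense(); tp=x["tool_pos"]
s=r.snapshot("scene"); 
im=cv2.resize(s["pixels"][100:200,220:320,::-1],None,fx=6,fy=6,interpolation=cv2.INTER_CUBIC)
for h,c in ((0,(0,0,255)),(40,(0,255,0))):
    p=proj(s,tp+[0,0,h]); print(p); cv2.circle(im,tuple(int(v) for v in (p-[220,100])*6+2.5),3,c,-1)
cv2.imwrite("pics/s6.png",im)
s=r.snapshot("wrist"); cv2.imwrite("pics/w6.png",s["pixels"][:,:,::-1]); print(proj(s,tp))
E
```

```text
time: 5.1
tool_pos: [559.9, -28.1, 238.0]
tcp_rot: [-179.9, 0.3, -173.2]
ft_force: [0.8, -0.2, 0.3]
finger_gap: -0.0
[266.51506861 157.94637257]
[266.4819182  146.97788316]
[253.20229595 226.19556506]
```

View pics/s6.png

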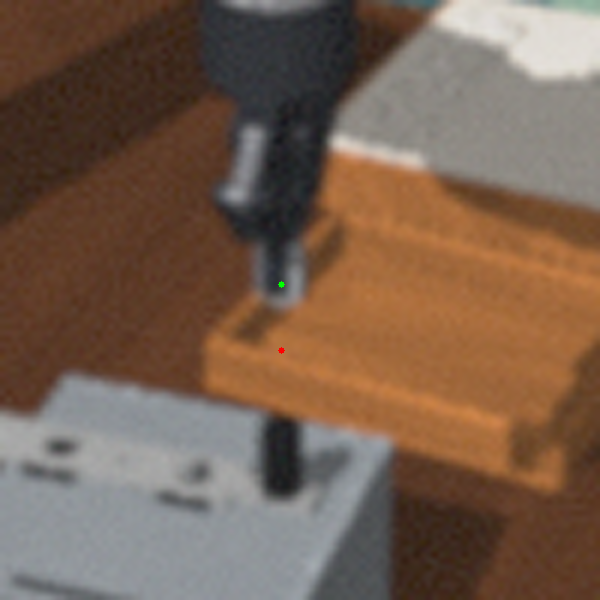

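View pics/w6.png

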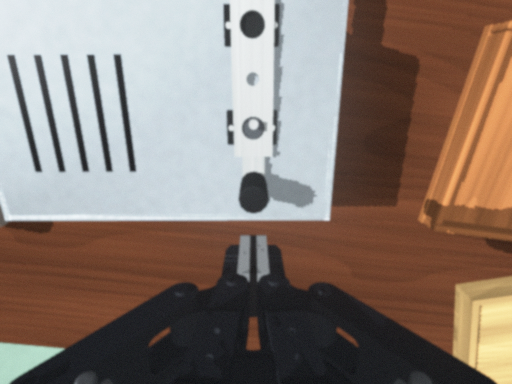

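```bash
python3 -m jog '[[0.001,0,0,0,0.45],[0.001,0,0,0,0.45],[0.001,0,0.02,0,0.45],[0.001,0,0.05,0,0.45],[0.001,0,0.08,0,0.45],[0.001,0,0.1,0,0.45],[0.001,0,0.11,0,0.45],[0.001,0,0.11,0,0.45]]' 30
python3 - <<'E'
from h import *
x=r.sense(); tp=x["tool_pos"]
s=r.snapshot("scene"); 
im=cv2.resize(s["pixels"][100:200,220:320,::-1],None,fx=6,fy=6,interpolation=cv2.INTER_CUBIC)
for h,c in ((0,(0,0,255)),(36,(0,255,0))):
    p=proj(s,tp+[0,0,h]); print(p); cv2.circle(im,tuple(int(v) for v in (p-[220,100])*6+2.5),3,c,-1)
cv2.imwrite("pics/s7.png",im)
s=r.snapshot("wrist"); crop(s,180,320,150,300,4,"pics/w7.png")
E
```

```text
time: 6.0
tool_pos: [555.5, -27.8, 121.6]
tcp_rot: [180.0, -0.2, -173.2]
ft_force: [-0.4, 0.4, 0.8]
finger_gap: 38.5
[265.46741403 187.16150732]
[265.42167788 178.3500544 ]
```

View pics/s7.png

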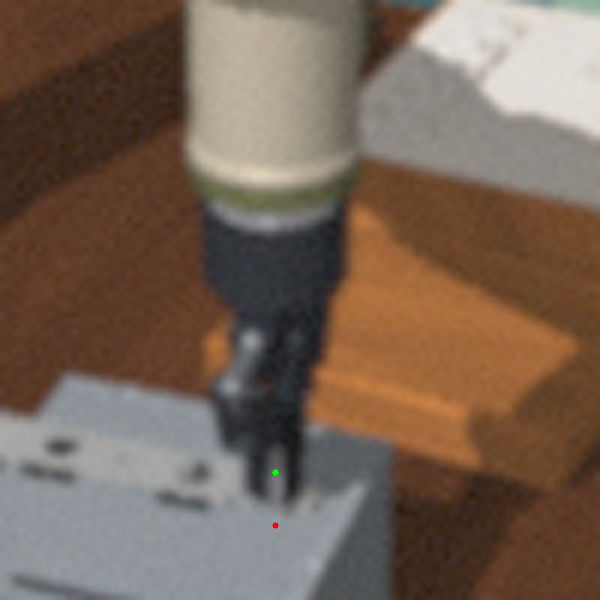

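View pics/w7.png

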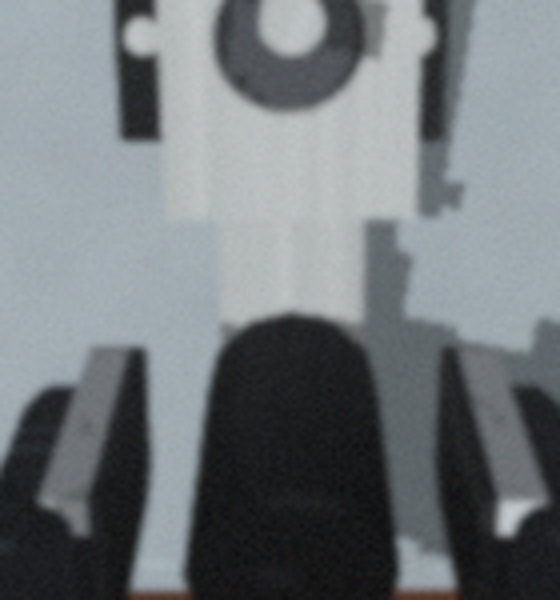

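Run:
```python
from h import *
x=r.sense(); print(x["tool_pos"],x["ft_force"])
s=r.snapshot("wrist")
for z in (145,150,155,160,165): print(z,ray(s,180+147/4,150+347/4,z).round(1),ray(s,180+440/4,150+347/4,z).round(1))
print(ray(s,180+290/4,150+315/4,149))
```

```text
[557.49866114 -28.12950922 124.6006713 ] [-0.75077203 -0.23808207 -0.60873952]
145 [559.  -49.4 145. ] [554.   -7.3 145. ]
150 [556.4 -49.1 150. ] [551.5  -8.3 150. ]
155 [553.7 -48.7 155. ] [548.9  -9.3 155. ]
160 [551.  -48.3 160. ] [546.4 -10.2 160. ]
165 [548.4 -48.  165. ] [543.9 -11.2 165. ]
[549.53858615 -29.68176465 149.        ]
```

```bash
python3 -m jog '[[0,0,0.004,0,0.45],[0,0,0.005,0,0.35],[0,0,0.005,0,0.25],[0,0,0.005,0,0.1],[0,0,0.005,0,0.1],[0,0,0.005,0,0.1]]' 35
python3 - <<'E'
from h import *
x=r.sense(); print(x["tool_pos"],x["ft_force"],x["finger_gap"])
s=r.snapshot("wrist"); crop(s,180,320,100,300,3,"pics/w8.png")
E
```

```text
time: 6.75
tool_pos: [558.4, -28.2, 120.6]
tcp_rot: [-179.9, 0.2, -173.2]
ft_force: [2.6, -0.5, 0.0]
finger_gap: 23.3
[558.4168583  -28.18487602 120.60020108] [ 2.63981386 -0.46368443  0.0334232 ] 23.33917635415658
```

View pics/w8.png

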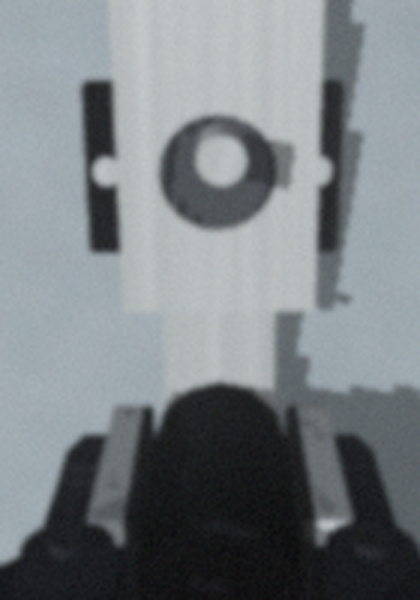

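```bash
python3 -m jog '[[0,0,-0.004,0,0.1],[0.001,0,-0.009,0,0.1],[0.002,0,-0.014,0,0.1],[0.003,0,-0.019,0,0.1],[0.004,0,-0.024,0,0.1],[0.005,0,-0.029,0,0.1],[0.006,0,-0.034,0,0.1],[0.006,0,-0.038,0,0.1],[0.006,0,-0.038,0,0.1]]'
python3 - <<'E'
from h import *
x=r.sense(); print(x["tool_pos"],x["ft_force"],x["finger_gap"])
s=r.snapshot("wrist"); cv2.imwrite("pics/w9.png",s["pixels"][:,:,::-1])
s=r.snapshot("scene"); crop(s,170,310,110,230,5,"pics/s9.png")
E
```

```text
time: 7.7
tool_pos: [552.0, -28.9, 158.9]
tcp_rot: [-179.9, 0.1, -173.2]
ft_force: [-2.4, -0.6, -2.5]
finger_gap: 23.1
[551.96805769 -28.92770625 158.87192304] [-2.38321035 -0.59255032 -2.50270009] 23.06912937407938
```

View pics/w9.png

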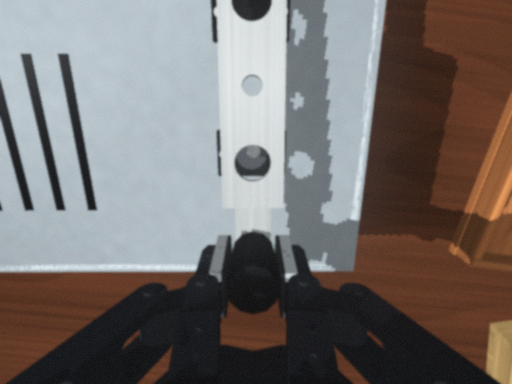

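View pics/s9.png

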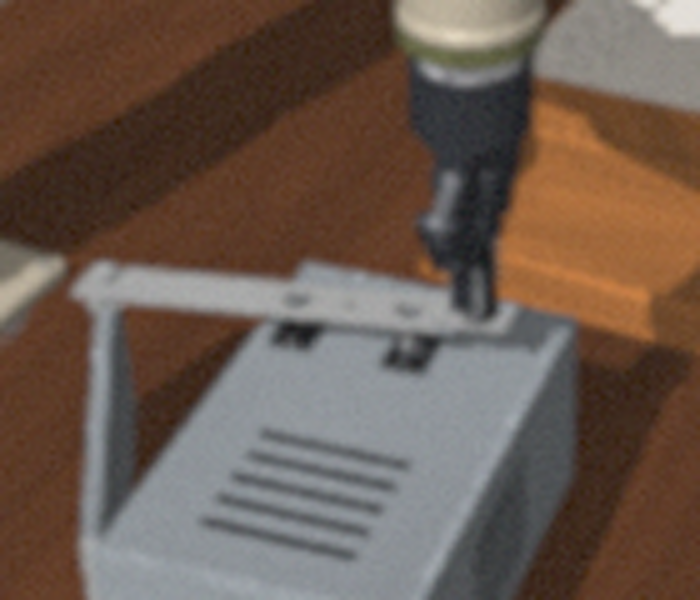

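```bash
cat > plan.py <<'E'
import numpy as np
from scipy.optimize import fsolve
th=0.1219; c,n=np.cos(th),np.sin(th); f=np.array([511.97,-119.79]); Rm=np.array([[c,-n],[n,c]])
piv=lambda a: f+Rm@np.array([-107-260*np.sin(a),-150+260*np.cos(a)])
def plan(P,a,L=190,g=30):
    door=fsolve(lambda d:np.hypot(*(P-piv(d[0])))-(L*np.cos(a)-0*np.sin(a)),[0.35])[0]
    D=piv(door); u=(P-D)/np.hypot(*(P-D))
    return door,D,np.degrees(np.arctan2(u[1],u[0])),D+u*(280*np.cos(a)-g*np.sin(a))
E
python3 - <<'E'
from plan import *
ho=np.array([509.3,-34.9])
for a in (0,.13): print("start",plan(ho,a,230))
P=np.array([505.,-33.9])
for a in (0.15,.13,.1,.07,.04,0): print(a,plan(P,a))
E
```

```text
start (np.float64(0.45955326005276076), array([281.20162575, -64.41493969]), np.float64(7.372858829230323), array([558.8866031 , -28.48370876]))
start (np.float64(0.4512607947117688), array([283.0082437 , -63.23824191]), np.float64(7.137922784613398), array([554.63497607, -29.22275599]))
0.15 (np.float64(0.30042408637544266), array([317.43457781, -44.53184033]), np.float64(3.244246281773311), array([589.37081983, -29.11757755]))
0.13 (np.float64(0.30260840176193143), array([316.91680876, -44.7651866 ]), np.float64(3.306187150218717), array([590.20948659, -28.97761982]))
0.1 (np.float64(0.3053038746372973), array([316.27857973, -45.0546969 ]), np.float64(3.3826278771047056), array([591.40457247, -28.79291245]))
0.07 (np.float64(0.3072990864596519), array([315.80666104, -45.2701023 ]), np.float64(3.4392134110618984), array([592.52339098, -28.64003728]))
0.04 (np.float64(0.30859142507971965), array([315.50121959, -45.41012697]), np.float64(3.47586655235111), array([593.56510707, -28.52056893]))
0 (np.float64(0.30921838717740147), array([315.3531037 , -45.47820038]), np.float64(3.493648809668044), array([594.83274035, -28.41558929]))
```

```bash
python3 -m jog '[[-0.003,0,0,0.005,0.1],[-0.007,-0.001,0,0.01,0.1],[-0.011,-0.001,0,0.02,0.1],[-0.015,-0.002,0,0.025,0.1],[-0.019,-0.002,0,0.03,0.1],[-0.023,-0.003,0,0.04,0.1],[-0.027,-0.003,0,0.045,0.1],[-0.031,-0.004,0,0.05,0.1],[-0.035,-0.004,0,0.06,0.1],[-0.038,-0.0045,0,0.06,0.1],[-0.038,-0.0045,0,0.06,0.1],[-0.038,-0.0045,0,0.06,0.1]]'
python3 - <<'E'
from h import *
x=r.sense(); print(x["tool_pos"],x["ft_force"],x["finger_gap"])
s=r.snapshot("wrist"); cv2.imwrite("pics/w10.png",s["pixels"][:,:,::-1]); crop(s,205,305,30,180,4,"pics/w10z.png")
np.save("w10.npy",s,allow_pickle=True)
E
```

```text
time: 9.0
tool_pos: [591.0, -28.8, 158.8]
tcp_rot: [-179.9, 0.2, -176.6]
ft_force: [-1.7, 0.7, -3.3]
finger_gap: 23.4
[590.97281054 -28.76401189 158.82784221] [-1.73562915  0.74770958 -3.27457068] 23.387960112666796
```

View pics/w10.png

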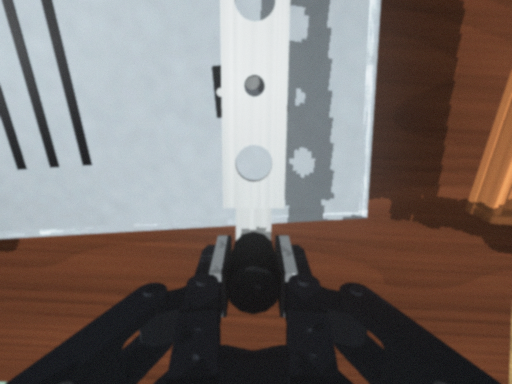

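View pics/w10z.png

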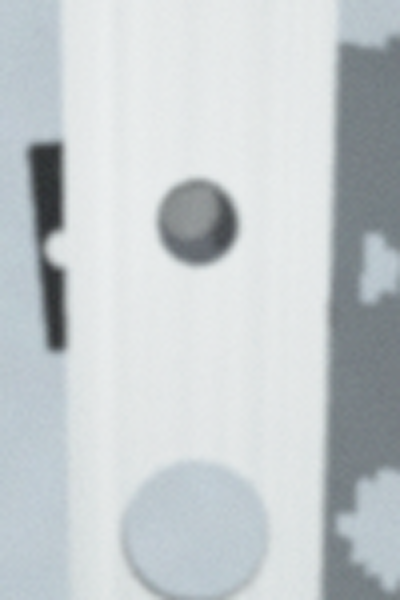

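Run:
```python
from h import *
from plan import plan
s=r.snapshot("wrist")
q=lambda a,b:(205+(a+.5)/4-.5,30+(b+.5)/4-.5)
p=ray(s,*q(191,211),156.4); print("pin",p)
for a in (.12,.13,.14):
    h=ray(s,*q(198,222),149+190*np.sin(a)); h2=ray(s,*q(195,531),149+230*np.sin(a)); print(a,h,h2, np.hypot(*(h2-h)[:2]),np.degrees(np.arctan2(h2[1]-h[1],h2[0]-h[0])),"door-fixed lowered hole", h[:2]+(190*(1-np.cos(a))+5*np.sin(a))*np.array([.998,.06]))
print(-s["R"].T@s["t"])
```

```text
pin [505.49886474 -34.73231227 156.4       ]
0.12 [507.01022888 -33.68255769 171.74531938] [546.47139082 -31.69725691 176.53380768] 39.51107086102323 2.8801364321940253 door-fixed lowered hole [508.97121927 -33.56466247]
0.13 [507.02460038 -33.68475874 173.6304871 ] [545.92119549 -31.72858399 178.8158528 ] 38.94575369226543 2.8790748109361344 door-fixed lowered hole [509.27150847 -33.54967409]
0.14 [507.0389531  -33.68695693 175.51319178] [545.371719   -31.75987014 181.09491637] 38.381175141089244 2.877983364695702 door-fixed lowered hole [509.59051604 -33.53355635]
[508.25512499 -33.87321898 335.04340976]
```

```bash
python3 -m jog '[[0.001,-0.0005,0,0,0.1],[0.002,-0.001,0.001,0,0.1],[0.002,-0.001,0.003,0,0.1],[0.0015,-0.001,0.006,0,0.1],[0.001,-0.001,0.008,0,0.1],[0.001,-0.001,0.01,0,0.1],[0.001,-0.001,0.01,0,0.1],[0.001,-0.001,0.01,0,0.1]]'
python3 - <<'E'
from h import *
x=r.sense(); print(x["tool_pos"],x["ft_force"],x["finger_gap"])
s=r.snapshot("wrist"); crop(s,215,295,30,180,5,"pics/w11z.png")
E
```

```text
time: 9.9
tool_pos: [589.7, -30.1, 148.7]
tcp_rot: [-179.9, 0.2, -176.6]
ft_force: [2.0, -0.4, 0.1]
finger_gap: 23.4
[589.7458904  -30.10471361 148.73730476] [ 2.03805545 -0.44388016  0.0796474 ] 23.36118874078117
```

View pics/w11z.png

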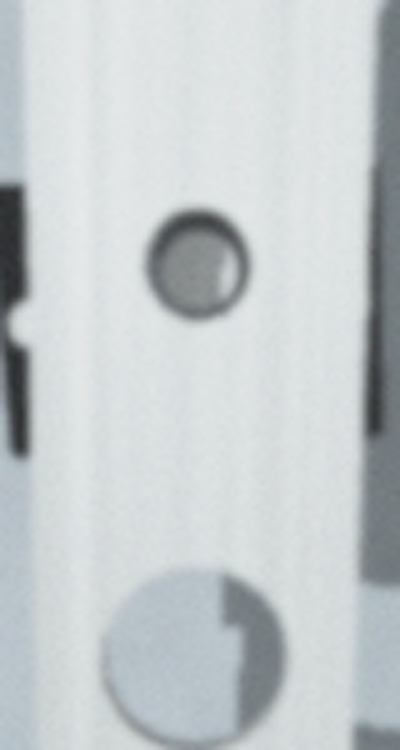

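Run:
```python
from h import *
s=r.snapshot("wrist")
q=lambda a,b:(215+(a+.5)/5-.5,30+(b+.5)/5-.5)
p=ray(s,*q(198,271.5),156.4); print("pin",p)
for a in (.075,.085,.095):
    h=ray(s,*q(198.5,264),149+190*np.sin(a)); h2=ray(s,*q(194.5,657),149+230*np.sin(a)); print(a,h,np.hypot(*(h2-h)[:2]),"bottom",h[:2]+[5*np.sin(a),0])
print(-s["R"].T@s["t"])
e=ray(s,*q(158,271),156.4)-ray(s,*q(240,271),156.4); print(e)
```

```text
pin [505.17043373 -34.84694433 156.4       ]
0.075 [504.53216012 -34.84686252 163.23664438] 40.09832323971157 bottom [504.90680866 -34.84686252]
0.085 [504.56309656 -34.84885979 165.13055973] 39.526437967638806 bottom [504.98758498 -34.84885979]
0.095 [504.59400665 -34.85085536 167.02286204] 38.95503978646288 bottom [505.0682925  -34.85085536]
[507.17432728 -35.01744177 324.98896774]
[ 0.51586217 -8.67361151  0.        ]
```

```bash
python3 -m jog '[[0,0,0.001,0,0.1],[0,0,0.002,0,0.1],[-0.0005,0,0.003,0,0.1],[-0.001,0,0.004,0,0.1],[-0.001,0,0.0055,0,0.1],[-0.001,0,0.0055,0,0.1]]'
python3 - <<'E'
from h import *
x=r.sense(); print(x["tool_pos"],x["ft_force"],x["finger_gap"])
E
```

```text
time: 10.6
tool_pos: [590.7, -30.0, 143.0]
tcp_rot: [-179.9, 0.2, -176.6]
ft_force: [1.3, -0.2, 0.2]
finger_gap: 22.7
[590.71901799 -30.03428903 143.03071407] [ 1.28081744 -0.21327168  0.21822356] 22.677594884404655
```

```bash
python3 -m jog '[[0,0,0.001,0,0.1],[0,0,0.002,0,0.1],[-0.0005,0,0.003,0,0.1],[-0.0005,0,0.004,0,0.1],[-0.0005,0,0.004,0,0.1]]'
python3 - <<'E'
from h import *
x=r.sense(); print(x["tool_pos"],x["ft_force"],x["finger_gap"])
s=r.snapshot("wrist"); crop(s,215,295,30,180,5,"pics/w12z.png")
E
```

```text
time: 11.1
tool_pos: [591.3, -30.0, 138.9]
tcp_rot: [-179.9, 0.2, -176.6]
ft_force: [1.5, 0.3, -0.8]
finger_gap: 23.0
[591.25296049 -29.9564958  138.86300986] [ 1.49060236  0.3171214  -0.8360396 ] 22.952790044778
```

View pics/w12z.png

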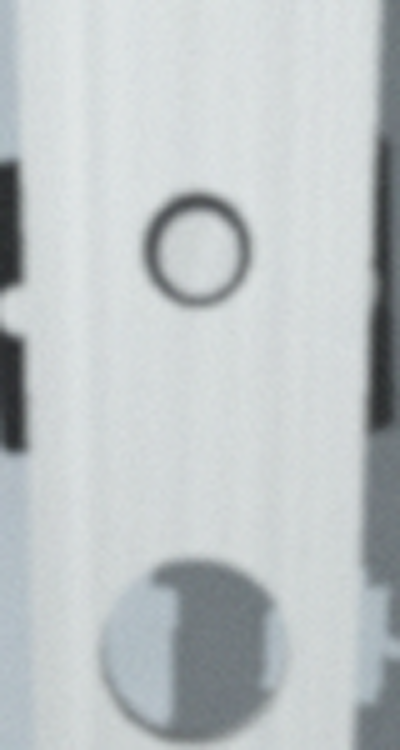

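```bash
python3 -m jog '[[0,0,0.001,0,0.1],[0,0,0.002,0,0.1],[-0.0005,0,0.003,0,0.1],[-0.0005,0,0.004,0,0.1],[-0.0005,0,0.005,0,0.1],[-0.0005,0,0.006,0,0.1],[-0.0005,0,0.006,0,0.1]]'
python3 - <<'E'
from h import *
x=r.sense(); print(x["tool_pos"],x["ft_force"],x["finger_gap"])
s=r.snapshot("wrist"); crop(s,215,295,30,180,5,"pics/w13z.png")
E
```

```text
time: 11.85
tool_pos: [591.7, -29.9, 132.8]
tcp_rot: [-179.9, 0.2, -176.6]
ft_force: [2.0, -0.1, -1.5]
finger_gap: 23.1
[591.7468433  -29.92382052 132.80529219] [ 2.03300123 -0.105654   -1.51190116] 23.10264576079766
```

View pics/w13z.png

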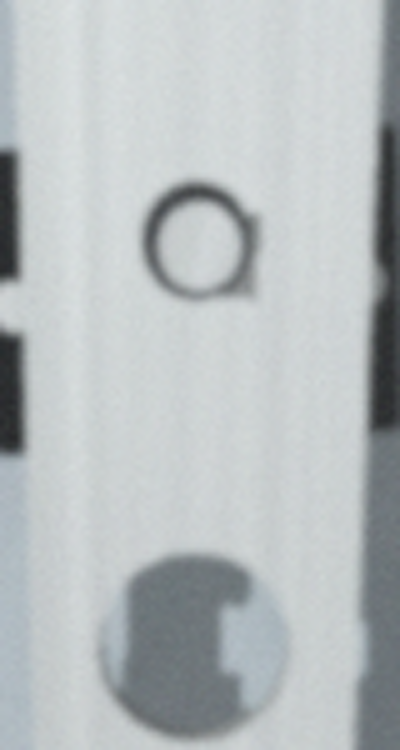

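Pin (about 200,245 in the crop) is now through the hole and casts a shadow on the stay's top. I'll keep lowering.

```bash
python3 -m jog '[[-0.0005,0,0.001,0,0.1],[-0.0005,0,0.002,0,0.1],[-0.0005,0,0.003,0,0.1],[-0.001,0,0.004,0,0.1],[-0.001,0,0.005,0,0.1],[-0.001,0,0.006,0,0.1],[-0.001,0,0.006,0,0.1]]'
python3 - <<'E'
from h import *
x=r.sense(); print(x["tool_pos"],x["ft_force"],x["finger_gap"])
s=r.snapshot("wrist"); crop(s,215,295,30,180,5,"pics/w14z.png")
E
```

```text
time: 12.6
tool_pos: [592.6, -29.9, 126.7]
tcp_rot: [-179.9, 0.2, -176.6]
ft_force: [0.0, 0.6, -0.0]
finger_gap: 23.5
[592.61378749 -29.88290309 126.66168725] [ 0.04059363  0.62166726 -0.02878418] 23.541208622077416
```

View pics/w14z.png

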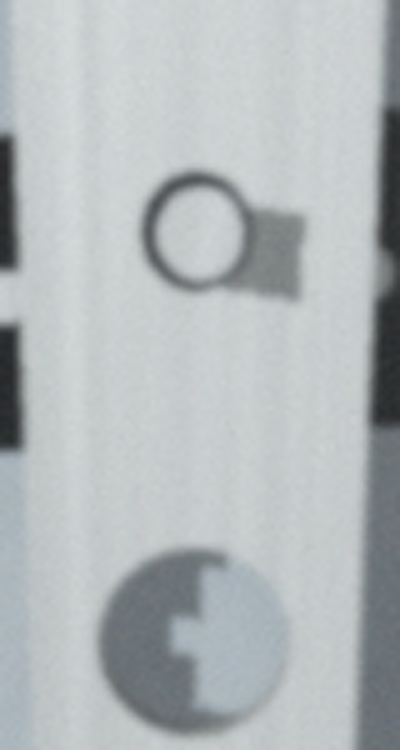

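```bash
python3 -m jog '[[0,0,0.001,0,0.1],[-0.0005,0,0.002,0,0.1],[-0.0005,0,0.003,0,0.1],[-0.0005,0,0.004,0,0.1],[-0.0005,0,0.005,0,0.1],[-0.0005,0,0.005,0,0.1]]'
python3 - <<'E'
from h import *
x=r.sense(); print(x["tool_pos"],x["ft_force"],x["finger_gap"])
s=r.snapshot("wrist"); crop(s,200,310,30,180,4,"pics/w15z.png")
E
```

```text
time: 13.25
tool_pos: [593.3, -29.9, 121.8]
tcp_rot: [-179.9, 0.2, -176.6]
ft_force: [0.5, -0.2, 0.8]
finger_gap: 22.8
[593.31144856 -29.8623101  121.83789692] [ 0.54114057 -0.17468376  0.83332019] 22.750323804182347
```

View pics/w15z.png

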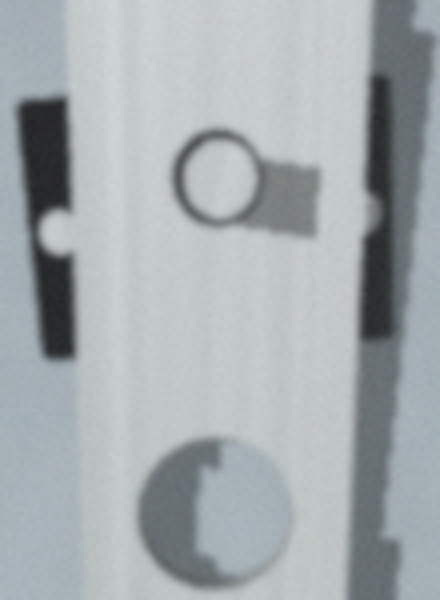

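Almost home. I'll go down a little further until the plate is felt.

```bash
python3 -m jog '[[0,0,0.0005,0,0.1],[0,0,0.001,0,0.1],[0,0,0.0015,0,0.1],[0,0,0.0015,0,0.1]]'
python3 - <<'E'
from h import *
x=r.sense(); print(x["tool_pos"],x["ft_force"],x["finger_gap"])
E
```

```text
time: 13.7
tool_pos: [593.5, -29.9, 120.4]
tcp_rot: [-179.9, 0.2, -176.6]
ft_force: [0.4, -0.7, 0.5]
finger_gap: 23.1
[593.48429666 -29.8892106  120.4418421 ] [ 0.40049871 -0.70245773  0.52067856] 23.115057332145927
```

```bash
python3 -m jog '[[0,0,0.0005,0,0.1],[0,0,0.001,0,0.1],[0,0,0.001,0,0.1]]'; python3 -m jog '[[0,0,0.0005,0,0.1],[0,0,0.001,0,0.1],[0,0,0.001,0,0.1]]'
python3 - <<'E'
from h import *
s=r.snapshot("scene"); crop(s,170,310,110,230,5,"pics/s16.png")
s=r.snapshot("wrist"); crop(s,200,310,30,180,4,"pics/w16z.png")
E
```

```text
time: 14.0
tool_pos: [593.6, -29.9, 119.5]
tcp_rot: [-179.9, 0.2, -176.6]
ft_force: [1.1, -0.1, 1.6]
finger_gap: 23.2
time: 14.3
tool_pos: [593.7, -29.9, 118.5]
tcp_rot: [-179.9, 0.2, -176.6]
ft_force: [1.3, 1.3, 1.9]
finger_gap: 23.1
```

View pics/s16.png

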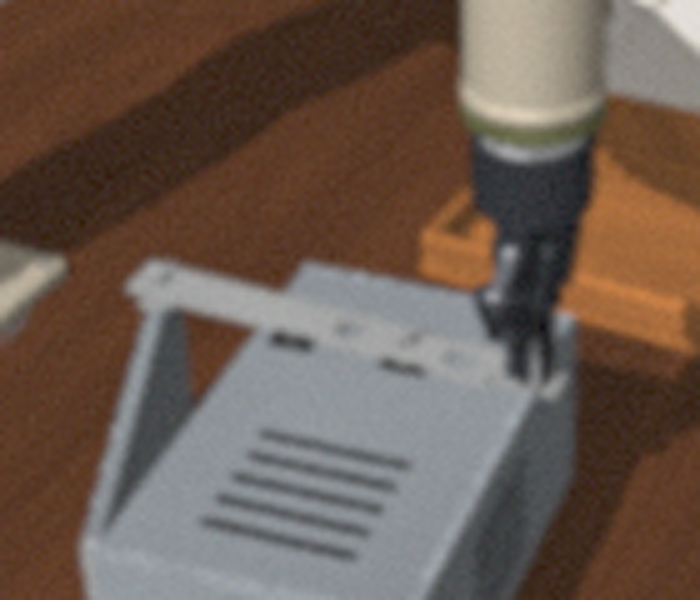

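View pics/w16z.png

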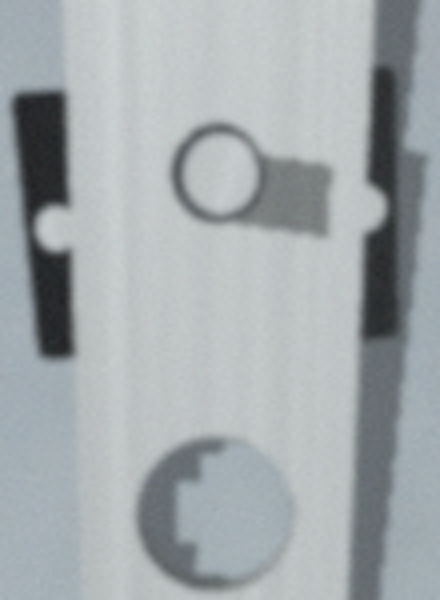

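```bash
python3 -m jog '[[0,0,0.0005,0,0.1],[0,0,0.001,0,0.1],[0,0,0.001,0,0.1]]'; python3 -m jog '[[0,0,0,0,0.3],[0,0,0,0,0.4],[0,0,0,0,0.45],[0,0,0,0,0.45]]'
python3 - <<'E'
from h import *
s=r.snapshot("wrist"); crop(s,180,330,30,280,2.4,"pics/w17z.png")
E
```

```text
time: 14.7
tool_pos: [593.8, -29.9, 117.6]
tcp_rot: [-179.9, 0.2, -176.6]
ft_force: [1.6, 0.2, 2.8]
finger_gap: 22.9
time: 15.1
tool_pos: [593.7, -29.9, 117.4]
tcp_rot: [-179.9, 0.2, -176.6]
ft_force: [0.3, 0.4, -1.2]
finger_gap: 38.4
```

View pics/w17z.png

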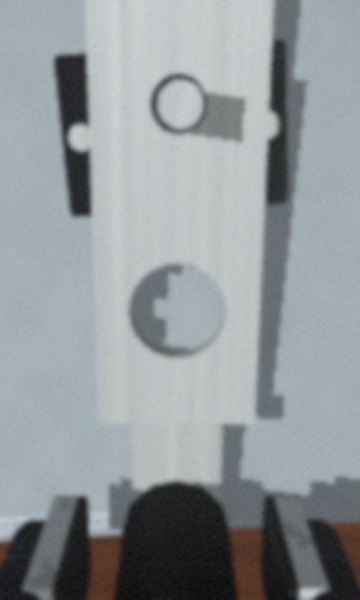

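```bash
python3 -m jog '[[0,0,-0.01,0,0.45],[0,0,-0.03,0,0.45],[0,0,-0.06,0,0.45],[0,0,-0.1,0,0.45],[0,0,-0.14,0,0.45],[0,0,-0.15,0,0.45],[0,0,-0.15,0,0.45],[0,0,-0.15,0,0.45]]'
python3 - <<'E'
from h import *
s=r.snapshot("wrist"); crop(s,200,320,0,180,4 if 0 else 3.3,"pics/w18z.png"); 
S=r.snapshot("scene"); crop(S,170,310,110,230,5,"pics/s18.png")
t=r.snapshot("top"); cv2.imwrite("pics/t18.png",t["pixels"][:,:,::-1])
for z in (144,149): print(proj(S,[594.8,-29,z]))
E
```

```text
time: 15.95
tool_pos: [592.7, -29.7, 266.5]
tcp_rot: [-179.9, 0.2, -176.6]
ft_force: [-0.2, -0.1, -0.2]
finger_gap: 38.3
[276.15183768 185.07317594]
[276.17058902 183.83485568]
```

View pics/w18z.png

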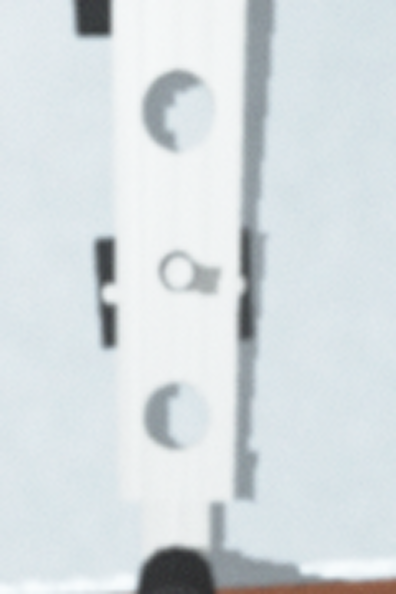

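View pics/s18.png

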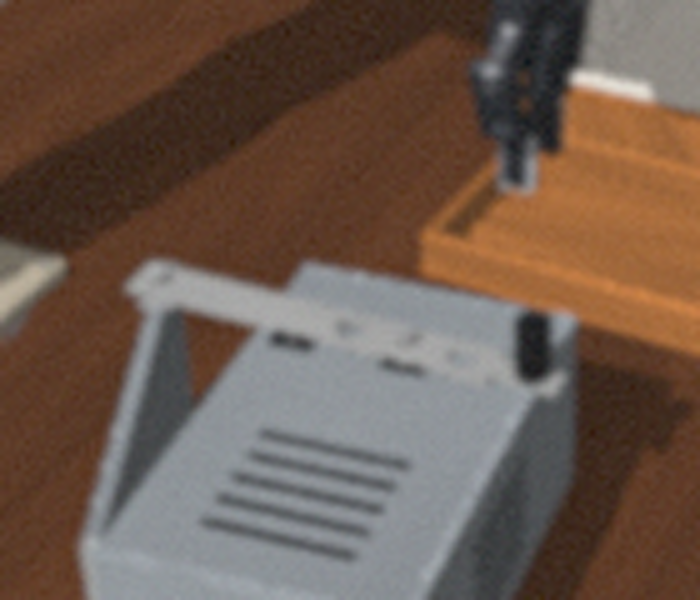

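View pics/t18.png

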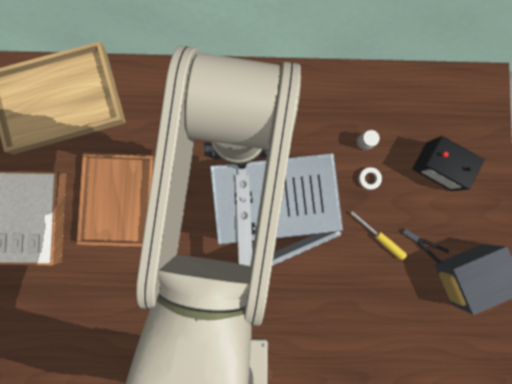

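```bash
python3 -c "
from bench import r
r.hand_in(); print(r.sense()['time'])"
```

```text
the job is handed in; nothing more can be done
the job is handed in; nothing more can be done
```

The stay's small middle hole is over the pin and the stay lies home on the plate. The gripper has let go and is clear above, and the job is handed in. It took about 16 s.

**What I did:** The pin started in the outer hole. I lifted the stay off by its knob and carried it about 38 mm outward, with the door following. I lined up the middle hole on the pin using the wrist camera, then lowered it in small steps. The wrist force readings taken between moves stayed under about 5 N, including the final press onto the plate.

**Last checks:**
- **Fit:** the pin stands centred in the middle hole. Its shadow on the stay is about as long as it was when the stay lay home at the start (13.6 mm against 12.6 mm), so I take it as fully home.
- **Height:** I did not measure the stay's angle directly. After the final 1 mm press the force rose to 2.8 N.
- **Bystanders:** the screwdriver, tape roll, jar and tray look unmoved in the final top view.

**What disagreed:**
- **Tool height:** the reported tool height was about 36 mm below where the cameras showed the fingertips. Because of this my first grasp shut just above the knob and gripped nothing. I corrected using the images.
- **Final knob position:** it read about 1 mm from where I had planned it.

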